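# Index the dividing stage and pin it

### The arm

A 6-joint arm with a two-finger parallel gripper is mounted at the origin on a cart in front of the work surface, level with it; the furniture and walls round the work are solid. World frame = base frame: x ahead of the robot, y to its left, z up, the work surface at z = 0. Lengths are in m, angles in rad, forces in N, time in s.
With the tool pointing down it reaches from about 0.35 to 0.975 m from the base axis. Payload 4.9 kg.
Tool frame: the origin (TCP) lies between the finger pads; the fingertips stand 14 mm ahead of it and the grasp point (between the pads) lies 5 mm behind it (manip.tcp_to_tips is the distance from the TCP to the fingertips, in m); z points along the fingers, y is the line along which they close (so a half turn about z gives the same grasp; the last joint's range is limited). The gripper opens to 85 mm and grips with 20 to 120 N. Pads are 22 mm wide; open, the fingers measure 114 mm over their backs; the gripper's body (76 mm by 85 mm) begins 54 mm behind the grasp point. The pads swing forward as they close: fully open they stand 13 mm farther back than shut.
Start: joints at [-1.392, 0.053, 1.613, -0, 1.476, -0.119], TCP at [0.183, -0.597, 0.245] pointing down, gripper open.
Joint ranges: [-3.01, 3.01], [-1.01, 2.22], [0.06, 2.58], [-1.02, 4.17], [0.09, 2.62], [-3.14, 3.14]. Speed limits (rad/s): [2.57, 2.57, 3.14, 3.14, 3.14, 3.14].

### API

Orientations are given as a unit quaternion [w, x, y, z].
In Python, from plant import manip gives the robot as it stands.
- The arm moves only by the tool servo_tool, never from a script. Its argument "moves" is a list that holds one entry, the list of rows, each a list of 7 numbers: the shift along the tool's x, y, z in mm, then the turn, a rotation vector about the tool's x, y, z in degrees, then the finger opening in mm, from 0 to 85.4. In form: [[[x, y, z, ax, ay, az, fingers], ...]]. A call has 1 to 12 rows; each row shifts and turns the commanded pose from where the row before left it, along the tool's axes as they then stand; what a row does not reach is not made up. A row lasts 1/8 s, in which the tool goes at most 62.5 mm and 10.7 degrees, less where a joint would pass 70% of its speed; a pose out of reach is approached as far as the arm can. A call with a gripper value outside its range is refused whole. The fingers move at their own pace and stop on an object; the grip force is fixed at half the most. Time passes only in rows, so rows that do not move let the fingers close. It gives the time, the measured TCP pose, the force, the opening and the grip force at its end, in the units of the state.
- manip.state(): the state, without advancing time (a new reading comes with each control period).
- manip.grab_frame(name): name is "scene" or "side" or "wrist"; returns a dict with "image" (400x640x3 uint8, blue, green, red), "mtx" (3x3 intrinsics, pixels), "dist_coeffs" ([k1, k2, p1, p2, k3] as OpenCV has them; the pictures are not rectified), "eye" and "rotation" of the camera in the world. Camera axes: x right, y down, z forward; pixel columns grow to the right and rows downward; lengths in m; the calibration is good to about 2 mm. A picture is of the moment at which its call begins. There is no depth.
- manip.job_done(): hands the job in; it is judged then, once.
The state is a dict: "time": time; "joint_pos": joint angles; "joint_vel": joint speeds; "joint_efforts": joint torques, N m; "tool_pos": TCP position; "tool_rot": TCP orientation; "contact_force": force on the tool from outside, world axes, zero at the start; "ft_torque": the same for the moment, N m; "gripper_width": opening from 0.0 (shut) to 1.0 (fully open); "grasp_force": force on a finger pad.
Only numpy, scipy, OpenCV 4.12 (cv2) and the standard library are available. Lean on these libraries where they do the work, as an engineer would, in place of code of your own. Each camera call takes 0.05 s, during which the arm holds its last target. There are 200 camera calls.

### The job

Index the dividing stage: turn its spoked wheel by the spokes until the notch with the red paint mark stands just to one side of the steel bush on the index arm, then take the brass-headed pin from the wooden tool block, stand it in the bush so that it rides on the plain rim, and let go of it. Ease the wheel on by a spoke, slowly and gently, until you feel the pin drop by itself into the red-marked notch and lock the wheel; then rock the wheel lightly to feel its play and leave it midway, so that the pin stands upright and unloaded, its head fully home on the bush. Force neither pin nor wheel, keep off the blue wax blank and leave the other things on the bench where they are.

Things in the scene. Friction and masses are not known exactly. Their poses are not given: they have to be found in the camera images.
- stage: fixed dividing stage: dark base plate, 198 mm across, 12 mm thick. Origin on the wheel's axis at worktop level, z up; x points to the index arm: a post 105 to 129 mm from the axis, 32 mm wide, with an arm 63 mm high over the rim only; the spokes are open from above. The wheel drags slightly (0.02 N m, no stops), coasts after a quick push, and with the pin home has 0.03 rad of play either way
- wheel: aluminium wheel, 190 mm across, turning on the stage's axis. Origin on the axis at worktop level, x to the red-marked notch. Underside 26, top 40 mm up. Hub radius 26, rim from radius 68 to 95. Four spokes 12 mm wide, 14 mm thick, at 22.5, 112.5, 202.5, 292.5 deg from x (counter-clockwise from above); the gaps between them are open down to the base plate, 12 mm above the worktop
- blank: blue wax blank, 33 x 30 x 26 mm, held by a nut on the wheel's hub and turning with it, 46 to 72 mm above the worktop (nut and stud to 85 mm); origin at the centre of its underside
- red_notch (a point): point in the red-marked notch, 88 mm from the wheel's axis, level with the wheel's top. Eight notches, every 45 deg from the wheel's x, 11.6 mm wide, are cut right through the rim from its edge in to radius 81 mm; this one has a red paint mark (18 x 9 mm) on the rim just inside it, the others only a tiny dark dimple, but they would take the pin just as well
- bush_mouth (a point): centre of the bush's upper face, 68 mm above the worktop, 88 mm from the wheel's axis. The bush is an upright steel tube, 22 mm outside, bore 11.5 mm, flared to 16 mm at the mouth; its lower face is 3 mm above the wheel. z up
- index_pin: loose, 70 g: steel shank 10 mm thick, 39 mm long, tip chamfered 1.2 mm; brass head 20 mm across, 24 mm tall. Origin at the tip, z to the head. Starts upright in the tool block, head 44 to 68 mm up. In the bush on the plain rim its collar stands 11 mm above the bush mouth; over a notch it drops by its own weight till the head rests on the bush. Left under side load it leans 0.1 rad
- pin_collar (a point): point on the pin's axis at the underside of its head, 39 mm above its tip
- pin_block: fixed dark hardwood tool block, 40 (x) x 128 (y) x 44 mm high. Origin at the centre of its underside. Three upright holes, 11.8 mm wide, at y = -42, 0 and 42 mm on its middle line hold index pin, punch and scriber, in any order. Mind the bench lamp: its head hangs 310 to 400 mm above the worktop at x over 0.61 m, y -0.21 to 0.11 m
- punch: loose steel centre punch, 9 mm thick, 92 mm long, standing in the tool block; origin at its tip, on the worktop
- scriber: loose scriber with a pale wooden handle 15 mm thick, 100 mm long in all, standing in the tool block; origin at its tip, on the worktop
- loupe: loose folding loupe, black and white, 24 x 60 x 12 mm, lying on the worktop; origin at the centre of its underside
- ring_clamp: loose grey ring clamp, 34 x 57 x 52 mm, on the worktop; origin at the centre of its underside
- tweezers: loose steel tweezers, 13 x 131 x 8 mm, lying on the worktop; origin at the centre of the underside

How it is judged:
By the outcome, as a careful person would: the job done as asked, in the order asked, and still so for the second after the job is handed in, with the robot touching nothing.
It also fails if it takes over 72 s, if anything falls off the work surface, if the arm or the gripper's body presses on something with over 40 N, if the wrist force passes 120 N, or if a joint passes its speed limit or range.

## Working session

There is one attempt and no reset: what is moved stays moved. The work goes in short steps, Python scripts to look and compute and a tool call to move; the robot and the scene stay as the last step left them, time stands still between calls to the robot, and variables do not carry over. Pictures are saved under pics/ and viewed, at most 10 in all, crops included, and the job is handed in when it is done.

Besides the shell and the picture viewer there is one more tool, called after "Call:" as a command line: name --argument value ..., lists and objects as JSON in quotes. servo_tool: Moves the arm, as the interface text tells. Its arguments: {"type":"object","properties":{"moves":{"type":"array"}},"required":["moves"]}

```bash
mkdir -p pics; ls; cat > h.py <<'E'
import numpy as np, cv2
from plant import manip
def grab(n):
    f=manip.grab_frame(n); return f
def ray(f,uv):
    p=cv2.undistortPoints(np.array([[uv]],float),np.array(f["mtx"]),np.array(f["dist_coeffs"]))[0,0]
    return np.array(f["eye"]),np.array(f["rotation"])@np.array([p[0],p[1],1.])
def onz(f,uv,z):
    e,d=ray(f,uv); return e+d*(z-e[2])/d[2]
def proj(f,P):
    R=np.array(f["rotation"]); t=-R.T@np.array(f["eye"])
    return cv2.projectPoints(np.array(P,float).reshape(-1,1,3),cv2.Rodrigues(R.T)[0],t,np.array(f["mtx"]),np.array(f["dist_coeffs"]))[0][:,0]
E
python3 - <<'E'
from h import *
for n in("scene","side","wrist"):
    f=grab(n); cv2.imwrite(f"pics/{n}0.png",f["image"]); print(n,f["eye"],np.array(f["rotation"]).round(3).tolist(),f["mtx"][0][0])
print(manip.state())
E
```

```text
pics
scene [0.18294158 0.67826851 0.57926957] [0.123, -0.233, 0.866, -0.425] 422.22648702886636
side [ 0.57363966 -0.64562716  0.50897439] [-0.489, 0.872, 0.019, -0.019] 401.42382293371907
wrist [ 0.26033002 -0.57268436  0.372758  ] [0.127, 0.794, -0.587, -0.095] 313.0621211396214
{'time': 0.15, 'joint_pos': array([-1.39200406e+00,  5.32275329e-02,  1.61396976e+00, -7.65423785e-07,
        1.47599213e+00, -1.18973816e-01]), 'joint_vel': array([-0.0007593 , -0.00150727, -0.00393339,  0.00043624,  0.00023507,
       -0.00043736]), 'joint_efforts': array([ 6.47870474e-04, -3.94241345e+01, -3.70721984e+01, -8.58099452e-05,
        4.73421678e-03,  4.58840091e-06]), 'tool_pos': array([ 0.18329963, -0.59703755,  0.24433686]), 'tool_rot': array([-7.98016150e-04,  9.88937056e-01,  1.48333614e-01, -2.42563007e-05]), 'contact_force': array([-0.60992021, -0.31091801, -0.49810287]), 'ft_torque': array([ 0.00440983, -0.02820934,  0.04402695]), 'grasp_force': 0.0, 'gripper_width': 1.0020914226427047}
```

View pics/scene0.png

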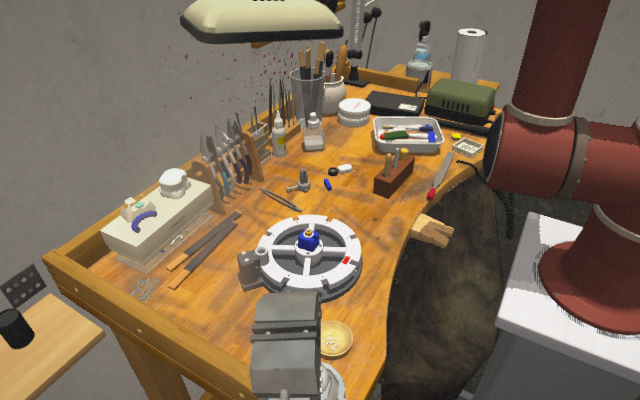

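View pics/side0.png

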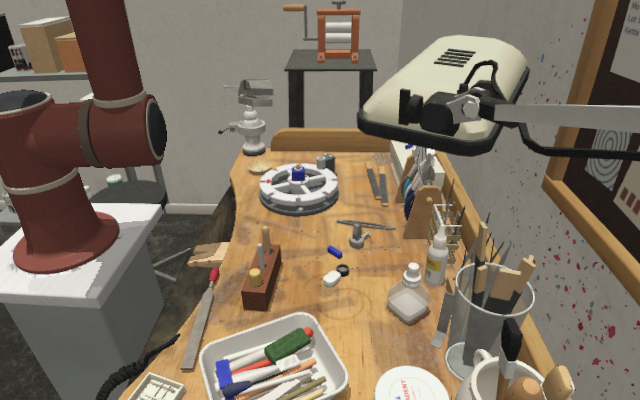

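The scene view shows the wheel around (309,252), the red mark at (347,260), the bush at (261,252) and the tool block at (393,172). In the side view the wheel is at (299,187) and the block at (262,275), with the brass head at (255,275). I'll enlarge these areas.

```bash
python3 - <<'E'
import cv2,numpy as np
s=cv2.imread("pics/scene0.png");d=cv2.imread("pics/side0.png")
def c(i,x,y,w,h,W,H): return cv2.resize(i[y:y+h,x:x+w],(W,H),interpolation=cv2.INTER_CUBIC)
top=np.hstack([c(s,232,205,140,100,490,350),c(s,365,140,62,70,310,350)])
bot=np.hstack([c(d,245,145,110,70,393,250),c(d,230,220,65,90,180,250)])
bot=np.hstack([bot,np.zeros((250,227,3),np.uint8)])
cv2.imwrite("pics/c1.png",np.vstack([top,bot]))
E
```

```text
(no output)
```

View pics/c1.png

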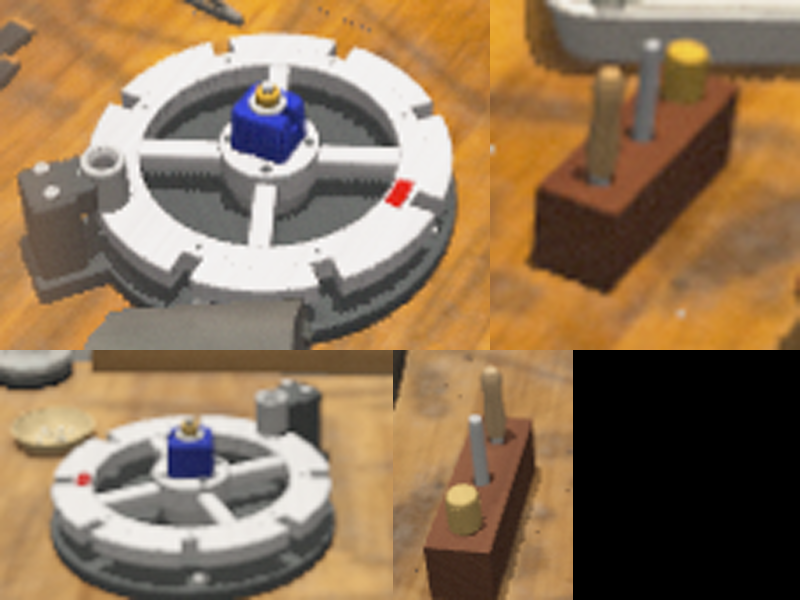

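```bash
python3 - <<'E'
from h import *
from scipy.optimize import least_squares
S=grab("scene");D=grab("side")
def cent(f,mask,box):
    x,y,w,h=box; m=np.zeros(mask.shape,np.uint8); m[y:y+h,x:x+w]=mask[y:y+h,x:x+w]
    n,l,st,ce=cv2.connectedComponentsWithStats(m.astype(np.uint8)); i=1+st[1:,4].argmax(); return ce[i],l==i,st[i]
def tri(a,b,):
    (e1,d1),(e2,d2)=ray(S,a),ray(D,b)
    A=np.stack([d1,-d2],1); t=np.linalg.lstsq(A,e2-e1,rcond=None)[0]
    p,q=e1+t[0]*d1,e2+t[1]*d2; return (p+q)/2,np.linalg.norm(p-q)
bx={"scene":(240,205,135,90),"side":(250,150,100,65)}
ctr=[]
for n,f in(("scene",S),("side",D)):
    hsv=cv2.cvtColor(f["image"],cv2.COLOR_BGR2HSV)
    for T in(195,215):
        w=((hsv[...,2]>T)&(hsv[...,1]<40)).astype(np.uint8)
        c,m,st=cent(f,w,bx[n]); ys,xs=np.nonzero(m)
        P=np.array([onz(f,(x,y),.04)[:2] for x,y in zip(xs,ys)])
        h=cv2.convexHull(P.astype(np.float32))[:,0]
        r=least_squares(lambda v:np.hypot(*(h-v[:2]).T)-v[2],[*h.mean(0),.095],loss="soft_l1",f_scale=.002).x
        r2=least_squares(lambda v:np.hypot(*(h-v[:2]).T)-.095,h.mean(0),loss="soft_l1",f_scale=.002).x
        print(n,T,r.round(4),r2.round(4),cv2.minEnclosingCircle(h))
    red=((hsv[...,1]>150)&((hsv[...,0]<6)|(hsv[...,0]>174))&(hsv[...,2]>120)).astype(np.uint8)
    c,m,st=cent(f,red,bx[n]); print("red",c,st,onz(f,c,.04).round(4))
    blue=((hsv[...,1]>120)&(abs(hsv[...,0].astype(int)-120)<12)).astype(np.uint8)
    c,m,st=cent(f,blue,bx[n]); print("blue",c,onz(f,c,.059).round(4))
print("bush",tri((260.9,250.1),(245+270/3.57,145+45/3.57)),onz(S,(260.9,250.1),.068),onz(D,(245+270/3.57,145+45/3.57),.068))
a=(405,149.5);b=(255.3,271.5)
print("pin top",tri(a,b),onz(S,a,.068),onz(D,b,.068))
# block corners at z=.044 scene
for u in((738,95),(622,215),(540,188)): print("blk",onz(S,(365+(u[0]-490)/5,140+u[1]/5),.044).round(4))
for u in((533,420),(492,550),(425,545)): print("blkD",onz(D,(230+(u[0]-393)/2.77,220+(u[1]-350)/2.78),.044).round(4))
E
```

```text
Traceback (most recent call last):
  File "h.py", line 9, in onz
    e,d=ray(f,uv); return e+d*(z-e[2])/d[2]
        ~~~^^^^^^
  File "h.py", line 7, in ray
    return np.array(f["eye"]),np.array(f["rotation"])@np.array([p[0],p[1],1.])
                              ~~~~~~~~~~~~~~~~~~~~~~~^~~~~~~~~~~~~~~~~~~~~~~~~
ValueError: matmul: Input operand 1 has a mismatch in its core dimension 0, with gufunc signature (n?,k),(k,m?)->(n?,m?) (size 3 is different from 4)
```

```bash
cat > h.py <<'E'
import numpy as np, cv2
from scipy.spatial.transform import Rotation as Rt
from plant import manip
def q2R(q): return Rt.from_quat(np.roll(np.asarray(q,float),-1)).as_matrix()
def grab(n):
    f=dict(manip.grab_frame(n)); f["R"]=q2R(f["rotation"]); f["eye"]=np.array(f["eye"]); f["K"]=np.array(f["mtx"],float); f["k"]=np.array(f["dist_coeffs"],float); return f
def ray(f,uv):
    p=cv2.undistortPoints(np.array([[uv]],float),f["K"],f["k"])[0,0]
    return f["eye"],f["R"]@np.array([p[0],p[1],1.])
def onz(f,uv,z):
    e,d=ray(f,uv); return e+d*(z-e[2])/d[2]
def proj(f,P):
    R=f["R"]; return cv2.projectPoints(np.array(P,float).reshape(-1,1,3),cv2.Rodrigues(R.T)[0],-R.T@f["eye"],f["K"],f["k"])[0][:,0]
def tri(S,D,a,b):
    (e1,d1),(e2,d2)=ray(S,a),ray(D,b)
    t=np.linalg.lstsq(np.stack([d1,-d2],1),e2-e1,rcond=None)[0]
    p,q=e1+t[0]*d1,e2+t[1]*d2; return ((p+q)/2).round(4),np.linalg.norm(p-q).round(4)
def blob(mask,box):
    x,y,w,h=box; m=np.zeros(mask.shape,np.uint8); m[y:y+h,x:x+w]=mask[y:y+h,x:x+w]
    n,l,st,ce=cv2.connectedComponentsWithStats(m); i=1+st[1:,4].argmax(); return ce[i],l==i,st[i]
E
cat > m1.py <<'E'
from h import *
from scipy.optimize import least_squares
S=grab("scene");D=grab("side")
bx={"scene":(240,205,135,90),"side":(250,150,100,65)}
for n,f in(("scene",S),("side",D)):
    hsv=cv2.cvtColor(f["image"],cv2.COLOR_BGR2HSV)
    for T in(195,215):
        w=((hsv[...,2]>T)&(hsv[...,1]<40)).astype(np.uint8)
        c,m,st=blob(w,bx[n]); ys,xs=np.nonzero(m)
        P=np.array([onz(f,(x,y),.04)[:2] for x,y in zip(xs,ys)])
        h=cv2.convexHull(P.astype(np.float32))[:,0]
        r=least_squares(lambda v:np.hypot(*(h-v[:2]).T)-v[2],[*h.mean(0),.095],loss="soft_l1",f_scale=.002).x
        print(n,T,r.round(4))
    red=((hsv[...,1]>150)&((hsv[...,0]<6)|(hsv[...,0]>174))&(hsv[...,2]>120)).astype(np.uint8)
    c,m,st=blob(red,bx[n]); print("red",c.round(1),st[4],onz(f,c,.04).round(4))
    blue=((hsv[...,1]>120)&(abs(hsv[...,0].astype(int)-120)<12)).astype(np.uint8)
    c,m,st=blob(blue,bx[n]); print("blue",c.round(1),onz(f,c,.059).round(4))
a=(260.9,250.1);b=(245+270/3.57,145+45/3.57)
print("bush",tri(S,D,a,b),onz(S,a,.068).round(4),onz(D,b,.068).round(4))
a=(405,149.5);b=(255.3,271.5)
print("pin top",tri(S,D,a,b),onz(S,a,.068).round(4),onz(D,b,.068).round(4))
for u in((738,95),(622,215),(540,188)): print("blk",onz(S,(365+(u[0]-490)/5,140+u[1]/5),.044).round(4))
for u in((533,420),(492,550),(425,545)): print("blkD",onz(D,(230+(u[0]-393)/2.77,220+(u[1]-350)/2.78),.044).round(4))
E
python3 m1.py
```

```text
scene 195 [0.4846 0.2103 0.0943]
scene 215 [0.4846 0.2099 0.094 ]
red [345.4 259.9] 29 [0.4118 0.2044 0.04  ]
blue [308.  241.2] [0.4834 0.2131 0.059 ]
side 195 [0.4839 0.2063 0.0941]
side 215 [0.4841 0.2058 0.0924]
red [267.7 180.9] 7 [0.4103 0.2018 0.04  ]
blue [297.4 174.6] [0.4837 0.2    0.059 ]
bush (array([0.5369, 0.2796, 0.0667]), np.float64(0.0016)) [0.537  0.2806 0.068 ] [0.5364 0.2762 0.068 ]
pin top (array([ 0.4444, -0.1559,  0.0683]), np.float64(0.003)) [ 0.4431 -0.1568  0.068 ] [ 0.4457 -0.1551  0.068 ]
blk [ 0.4197 -0.166   0.044 ]
blk [ 0.4298 -0.0477  0.044 ]
blk [ 0.4695 -0.0491  0.044 ]
blkD [ 0.4734 -0.0537  0.044 ]
blkD [ 0.4643 -0.1767  0.044 ]
blkD [ 0.4241 -0.1743  0.044 ]
```

```bash
cat > plan.py <<'E'
from h import *
# usage: plan.py x y z yaw_deg -> shift in present tool axes (mm) and turn about tool z (deg)
import sys
def rows(t,yaw):
    s=manip.state(); R=q2R(s["tool_rot"]); y0=np.degrees(np.arctan2(R[1,0],R[0,0]))
    print("t",round(s["time"],2),"tcp",s["tool_pos"].round(4),"yaw",y0.round(2),"tilt",R[:2,2].round(4),"F",s["contact_force"].round(2),"j",s["joint_pos"].round(2))
    print("shift",(1e3*R.T@(np.array(t)-s["tool_pos"])).round(1),"turnz",round(-((yaw-y0+180)%360-180),2))
if __name__=="__main__":
    a=list(map(float,sys.argv[1:])); rows(a[:3],a[3])
E
python3 plan.py .5067 .1637 .20 116.4
```

```text
t 0.35 tcp [ 0.1834 -0.5973  0.245 ] yaw 17.06 tilt [-0.0001  0.0005] F [0.23 0.17 0.33] j [-1.39  0.05  1.61 -0.    1.48 -0.12]
shift [ 532.4 -632.6   45.3] turnz -99.34
```

Call:
servo_tool --moves '[[[40,-47.5,0,0,0,0,26],[40,-47.5,0,0,0,0,26],[40,-47.5,0,0,0,0,26],[40,-47.5,0,0,0,0,26],[40,-47.5,0,0,0,0,26],[40,-47.5,0,0,0,0,26],[40,-47.5,0,0,0,0,26],[40,-47.5,0,0,0,0,26],[40,-47.5,0,0,0,0,26],[40,-47.5,0,0,0,0,26],[40,-47.5,0,0,0,0,26],[0,0,0,0,0,0,26]]]'

```text
time: 1.85
tool_pos: [0.4512, 0.0348, 0.2454]
tool_rot: [-0.0, 0.988, 0.152, -0.0]
contact_force: [-1.2, -1.1, -1.1]
gripper_width: 0.306
grasp_force: 0.0
```

Call:
servo_tool --moves '[[[0,0,0,0,0,-10,26],[0,0,0,0,0,-10,26],[0,0,0,0,0,-10,26],[0,0,0,0,0,-10,26],[0,0,0,0,0,-10,26],[0,0,0,0,0,-10,26],[0,0,0,0,0,-10,26],[0,0,0,0,0,-10,26],[0,0,0,0,0,-10,26],[0,0,0,0,0,-9.5,26],[0,0,0,0,0,0,26]]]'

```text
time: 3.22
tool_pos: [0.4505, 0.0302, 0.2453]
tool_rot: [0.0, 0.527, 0.85, -0.0]
contact_force: [0.5, 0.1, 0.5]
gripper_width: 0.302
grasp_force: 0.0
```

```bash
python3 plan.py .5067 .1637 .15 116.4
```

```text
t 3.23 tcp [0.4505 0.0302 0.2453] yaw 116.37 tilt [ 0.     -0.0003] F [0.52 0.07 0.47] j [-0.1  -0.38  2.   -0.    1.53 -0.56]
shift [ 94.7 109.6  95.3] turnz -0.03
```

Call:
servo_tool --moves '[[[32,36.5,15,0,0,0,26],[32,36.5,15,0,0,0,26],[31,36.5,15,0,0,0,26],[0,0,0,0,0,0,26],[0,0,0,0,0,0,26]]]'

```text
time: 3.85
tool_pos: [0.5061, 0.1645, 0.2003]
tool_rot: [0.0, 0.527, 0.85, -0.0]
contact_force: [-0.1, 0.0, 0.8]
gripper_width: 0.303
grasp_force: 0.0
```

```bash
python3 plan.py .5067 .1637 .044 116.4; python3 - <<'E'
from h import *
f=grab("wrist"); np.savez("w1.npz",eye=f["eye"],R=f["R"],K=f["K"],k=f["k"]); print(f["eye"],f["R"][:,2].round(3))
cv2.imwrite("pics/w1.png",f["image"])
E
```

```text
t 3.85 tcp [0.5061 0.1645 0.2003] yaw 116.46 tilt [-0.0003 -0.0006] F [-0.06  0.04  0.76] j [ 0.17 -0.14  1.87 -0.    1.41 -0.29]
shift [ -0.9   0.3 156.3] turnz 0.06
[0.47003837 0.23765625 0.32884611] [ 0.14  -0.282 -0.949]
```

View pics/w1.png

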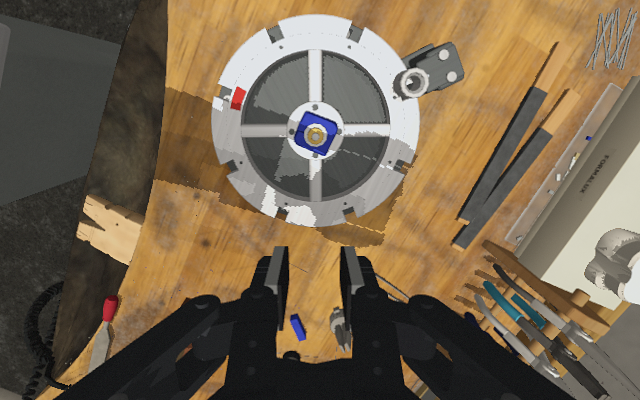

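The wrist view shows the spoke vertical at (316,185), in line with the fingers. The bush mouth is at (413,81), the red mark at (239,98) and the hub at about (316,125). I'll refine with these.

```bash
python3 - <<'E'
from h import *
from scipy.optimize import least_squares
f=dict(np.load("w1.npz")); im=cv2.imread("pics/w1.png"); hsv=cv2.cvtColor(im,cv2.COLOR_BGR2HSV)
w=((hsv[...,2]>120)&(hsv[...,1]<40)).astype(np.uint8); w[60:110,395:470]=0
c,m,st=blob(w,(205,10,220,220)); ys,xs=np.nonzero(m)
P=np.array([onz(f,(x,y),.04)[:2] for x,y in zip(xs,ys)])
h=cv2.convexHull(P.astype(np.float32))[:,0]
r=least_squares(lambda v:np.hypot(*(h-v[:2]).T)-v[2],[*h.mean(0),.095],loss="soft_l1",f_scale=.001).x; print("rim",r.round(4),st)
red=((hsv[...,1]>150)&((hsv[...,0]<6)|(hsv[...,0]>174))&(hsv[...,2]>120)).astype(np.uint8)
c,m,_=blob(red,(205,10,220,220)); R_=onz(f,c,.04)[:2]; b=onz(f,(413.5,81),.068)[:2]
C=r[:2]
for n,p in(("red",R_),("bush",b)):
    d=p-C; print(n,p.round(4),np.hypot(*d).round(4),np.degrees(np.arctan2(d[1],d[0])).round(2))
for px in((316,60),(316,185),(265,130),(362,130)): 
    d=onz(f,px,.04)[:2]-C; print("spoke",np.degrees(np.arctan2(d[1],d[0])).round(1),np.hypot(*d).round(3))
E
```

```text
rim [0.4841 0.2115 0.0944] [  211    14   209   213 19986]
red [0.4103 0.2059] 0.074 -175.7
bush [0.5349 0.2828] 0.0876 54.56
spoke 115.7 0.059
spoke -62.4 0.052
spoke -153.8 0.045
spoke 26.8 0.043
```

Call:
servo_tool --moves '[[[0,0,40,0,0,0,26],[0,0,40,0,0,0,26],[0,0,30,0,0,0,26],[0,0,15,0,0,0,26],[0,0,10,0,0,0,26],[0,0,10,0,0,0,26],[0,0,10,0,0,0,26],[0,0,0,0,0,0,15],[0,0,0,0,0,0,15],[0,0,0,0,0,0,15]]]'

```text
time: 5.15
tool_pos: [0.5066, 0.1652, 0.0459]
tool_rot: [0.0, 0.526, 0.851, 0.0]
contact_force: [-0.5, -0.5, 0.2]
gripper_width: 0.179
grasp_force: 0.0
```

```bash
python3 plan.py .5067 .1637 .044 116.4; python3 - <<'E'
from h import *
S=grab("scene"); c=S["image"][190:310,225:385]; D=grab("side")["image"][130:220,240:360]
cv2.imwrite("pics/c2.png",np.hstack([cv2.resize(c,(400,300)),cv2.resize(D,(400,300))]))
E
```

```text
t 5.15 tcp [0.5066 0.1652 0.0459] yaw 116.57 tilt [0.001  0.0002] F [-0.47 -0.46  0.2 ] j [ 0.18  0.05  1.97 -0.    1.12 -0.29]
shift [-1.4 -0.6  1.9] turnz 0.17
```

View pics/c2.png

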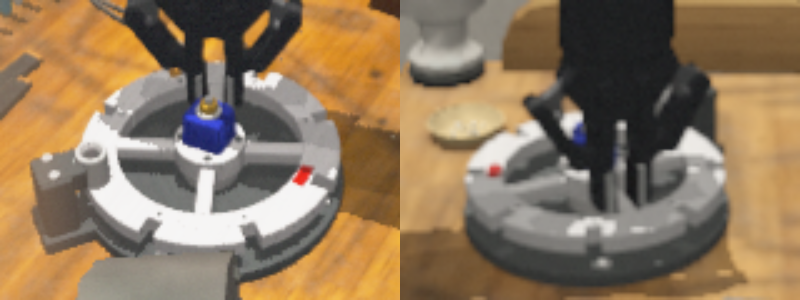

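Both views show the fingers straddling the spoke without touching anything. Next is the clockwise arc.

Call:
servo_tool --moves '[[[0.1,-1.75,0,0,0,2,15],[0.1,-3.1,0,0,0,3.5,15],[0.2,-4.4,0,0,0,5,15],[0.2,-4.4,0,0,0,5,15],[0.2,-4.4,0,0,0,5,15],[0.2,-4.4,0,0,0,5,15],[0.2,-4.4,0,0,0,5,15],[0.2,-4.4,0,0,0,5,15],[0.2,-4.4,0,0,0,5,15],[0.2,-4.4,0,0,0,5,15],[0.2,-4.4,0,0,0,5,15],[0.2,-4.4,0,0,0,5,15]]]'

```text
time: 6.75
tool_pos: [0.4591, 0.1662, 0.0455]
tool_rot: [0.0, 0.862, 0.506, 0.0]
contact_force: [0.6, 0.0, 1.1]
gripper_width: 0.178
grasp_force: 0.2
```

```bash
cat > ang.py <<'E'
from h import *
C=np.array([.4842,.210])
s=manip.state(); d=s["tool_pos"][:2]-C; R=q2R(s["tool_rot"])
print("tool about wheel: r %.4f ang %.2f yaw %.2f"%(np.hypot(*d),np.degrees(np.arctan2(d[1],d[0])),np.degrees(np.arctan2(R[1,0],R[0,0]))),"z",s["tool_pos"][2].round(4),"F",s["contact_force"].round(2),"T",s["ft_torque"].round(3),"t",s["time"])
def red(n,box):
    f=grab(n); hsv=cv2.cvtColor(f["image"],cv2.COLOR_BGR2HSV)
    m=((hsv[...,1]>120)&((hsv[...,0]<7)|(hsv[...,0]>173))&(hsv[...,2]>60)).astype(np.uint8)
    try:
        c,_,st=blob(m,box); p=onz(f,c,.04)[:2]-C; print(n,"red r %.4f ang %.2f n %d"%(np.hypot(*p),np.degrees(np.arctan2(p[1],p[0])),st[4]))
    except ValueError: print(n,"no red")
red("scene",(240,205,135,90)); red("side",(250,150,100,65))
E
python3 ang.py
```

```text
tool about wheel: r 0.0505 ang -119.81 yaw 60.83 z 0.0455 F [0.58 0.03 1.14] T [ 0.012 -0.075 -0.015] t 6.75
scene red r 0.0723 ang 129.62 n 46
side no red
```

Call:
servo_tool --moves '[[[0.2,-4.4,0,0,0,5,15],[0.2,-4.4,0,0,0,5,15],[0.2,-4.4,0,0,0,5,15],[0.2,-4.4,0,0,0,5,15],[0.2,-4.4,0,0,0,5,15],[0.2,-4.4,0,0,0,5,15],[0.2,-4.4,0,0,0,5,15],[0.2,-4.4,0,0,0,5,15],[0.2,-4.4,0,0,0,5,15],[0.1,-3.1,0,0,0,3.5,15],[0.1,-2.2,0,0,0,2.5,15],[0,-0.9,0,0,0,1,15]]]'

```text
time: 8.35
tool_pos: [0.4339, 0.2025, 0.0454]
tool_rot: [0.0, 0.997, 0.079, 0.0]
contact_force: [1.4, -0.7, -0.9]
gripper_width: 0.175
grasp_force: 0.2
```

```bash
python3 ang.py; python3 - <<'E'
from h import *
S=grab("scene"); c=S["image"][200:305,230:370]; cv2.imwrite("pics/c3.png",cv2.resize(c,(800,600),interpolation=cv2.INTER_CUBIC)); cv2.imwrite("pics/s3.png",S["image"])
E
```

```text
tool about wheel: r 0.0509 ang -171.50 yaw 9.08 z 0.0454 F [ 1.35 -0.71 -0.87] T [-0.043  0.005 -0.02 ] t 8.35
scene red r 0.0733 ang 77.27 n 36
side red r 0.0701 ang 76.14 n 5
```

View pics/c3.png

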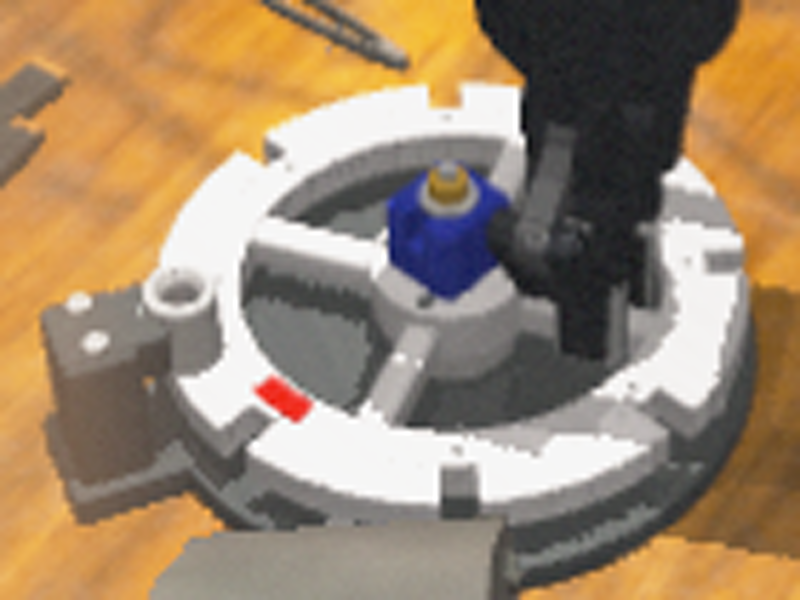

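Call:
servo_tool --moves '[[[0,-1.75,0,0,0,2,15],[0,-1.75,0,0,0,2,15],[0,-1.75,0,0,0,2,15],[0,-1.75,0,0,0,2,15],[0,-1.3,0,0,0,1.5,15],[0,-0.9,0,0,0,1,15],[0,-0.9,0,0,0,1,15],[0,0,0,0,0,0,15],[0,0,0,0,0,0,15]]]'

```text
time: 9.62
tool_pos: [0.433, 0.2126, 0.0453]
tool_rot: [-0.0, 1.0, -0.021, -0.0]
contact_force: [-0.1, 0.1, 0.2]
gripper_width: 0.171
grasp_force: 0.0
```

```bash
python3 ang.py; python3 ang.py
```

```text
tool about wheel: r 0.0513 ang 177.14 yaw -2.43 z 0.0453 F [-0.14  0.12  0.17] T [-0.02  -0.057 -0.039] t 9.625
scene red r 0.0734 ang 65.49 n 35
side red r 0.0707 ang 62.56 n 3
tool about wheel: r 0.0513 ang 177.14 yaw -2.44 z 0.0453 F [ 0.94 -0.19 -0.63] T [-0.056 -0.022 -0.016] t 9.725
scene red r 0.0735 ang 65.41 n 34
side red r 0.0707 ang 62.56 n 3
```

Call:
servo_tool --moves '[[[0,0,0,0,0,0,24],[0,0,0,0,0,0,24],[0,0,0,0,0,0,24],[0,0,-8,0,0,0,24],[0,0,-15,0,0,0,24],[0,0,-40,0,0,0,24],[0,0,-50,0,0,0,24],[0,0,-40,0,0,0,24],[0,0,0,0,0,0,40]]]'

```text
time: 10.95
tool_pos: [0.4356, 0.2134, 0.2043]
tool_rot: [-0.002, 1.0, -0.021, 0.005]
contact_force: [0.3, 0.0, -0.4]
gripper_width: 0.462
grasp_force: 0.0
```

```bash
python3 ang.py; python3 plan.py .4444 -.155 .20 85.5; python3 - <<'E'
from h import *
S=grab("scene");D=grab("side")
print("vise",tri(S,D,(288,300),(257,93)), tri(S,D,(320,292),(240,95)))
for z in(.05,.1,.15,.2): print(z,onz(S,(288,295),z).round(3))
f=grab("wrist"); np.savez("w2.npz",eye=f["eye"],R=f["R"],K=f["K"],k=f["k"]); cv2.imwrite("pics/w2.png",f["image"])
E
```

```text
tool about wheel: r 0.0487 ang 175.99 yaw -2.43 z 0.2043 F [ 0.29  0.01 -0.45] T [ 0.036 -0.001 -0.032] t 10.95
scene red r 0.0734 ang 65.49 n 35
side red r 0.0701 ang 63.48 n 4
t 11.05 tcp [0.4332 0.2126 0.1993] yaw -2.44 tilt [0.0016 0.0005] F [-0.06  0.81 -0.6 ] j [ 0.3  -0.27  1.99 -0.    1.42  1.92]
shift [ 26.8 366.8  -0.9] turnz -87.94
vise (array([0.3657, 0.4273, 0.1926]), np.float64(0.0172)) (array([0.3316, 0.4001, 0.1966]), np.float64(0.0304))
0.05 [0.451 0.327 0.05 ]
0.1 [0.426 0.361 0.1  ]
0.15 [0.4   0.394 0.15 ]
0.2 [0.375 0.427 0.2  ]
```

View pics/w2.png

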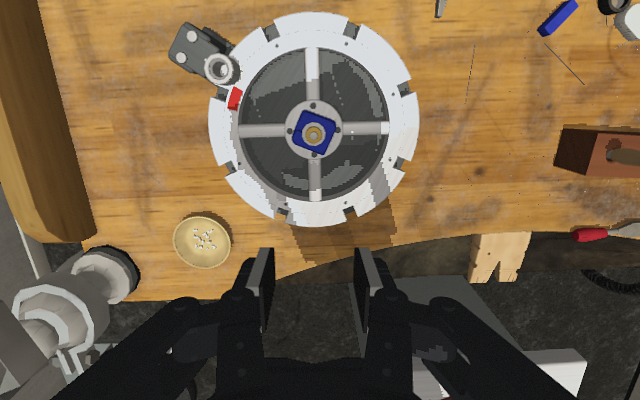

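The wrist view shows the bush mouth at (219,69), the red mark at (235,98) and its notch at (217,93), just past the bush on the counter-clockwise side. I'll measure that and move to the pin.

```bash
python3 - <<'E'
from h import *
from scipy.optimize import least_squares
f=dict(np.load("w2.npz")); im=cv2.imread("pics/w2.png"); hsv=cv2.cvtColor(im,cv2.COLOR_BGR2HSV)
w=((hsv[...,2]>120)&(hsv[...,1]<40)).astype(np.uint8); w[20:95,160:240]=0
c,m,st=blob(w,(200,8,225,225)); ys,xs=np.nonzero(m)
P=np.array([onz(f,(x,y),.04)[:2] for x,y in zip(xs,ys)]); h=cv2.convexHull(P.astype(np.float32))[:,0]
r=least_squares(lambda v:np.hypot(*(h-v[:2]).T)-v[2],[*h.mean(0),.095],loss="soft_l1",f_scale=.001).x; print("rim",r.round(4))
C=r[:2]
red=((hsv[...,1]>150)&((hsv[...,0]<6)|(hsv[...,0]>174))&(hsv[...,2]>100)).astype(np.uint8)
c,_,_=blob(red,(200,8,225,225))
for n,p in(("red",onz(f,c,.04)),("bush",onz(f,(219,68.5),.068)),("notch",onz(f,(217,93),.04))):
    d=p[:2]-C; print(n,p.round(4),np.hypot(*d).round(4),np.degrees(np.arctan2(d[1],d[0])).round(2))
E
```

```text
rim [0.4843 0.2112 0.0944]
red [0.5138 0.279  0.04  ] 0.074 66.46
bush [0.5362 0.2813 0.068 ] 0.0873 53.47
notch [0.519  0.2935 0.04  ] 0.0893 67.1
```

Call:
servo_tool --moves '[[[3,40,0,0,0,0,40],[3,46,0,0,0,0,40],[3,46,0,0,0,0,40],[3,46,0,0,0,0,40],[3,46,0,0,0,0,40],[3,46,0,0,0,0,40],[3,46,0,0,0,0,40],[3,30,0,0,0,0,40],[2.8,20.8,0,0,0,0,40]]]'

```text
time: 12.32
tool_pos: [0.4433, -0.1562, 0.1966]
tool_rot: [-0.001, 1.0, -0.022, -0.001]
contact_force: [-0.5, -0.3, -0.9]
gripper_width: 0.467
grasp_force: 0.0
```

Call:
servo_tool --moves '[[[0,0,0,0,0,-10,40],[0,0,0,0,0,-10,40],[0,0,0,0,0,-10,40],[0,0,0,0,0,-10,40],[0,0,0,0,0,-10,40],[0,0,0,0,0,-10,40],[0,0,0,0,0,-10,40],[0,0,0,0,0,-10,40],[0,0,0,0,0,-8,40],[0,0,0,0,0,0,40],[0,0,0,0,0,0,40]]]'

```text
time: 13.7
tool_pos: [0.4439, -0.1548, 0.1975]
tool_rot: [-0.001, 0.735, 0.678, -0.0]
contact_force: [-0.4, 0.1, 0.2]
gripper_width: 0.468
grasp_force: 0.0
```

```bash
python3 plan.py .4444 -.155 .061 85.5; python3 - <<'E'
from h import *
f=grab("wrist"); np.savez("w3.npz",eye=f["eye"],R=f["R"],K=f["K"],k=f["k"]); cv2.imwrite("pics/w3.png",f["image"])
print(proj(f,[[.4444,-.1555,.068],[.4444,-.1555,.044]]))
E
```

```text
t 13.7 tcp [ 0.4439 -0.1548  0.1975] yaw 85.45 tilt [-0.0014  0.0008] F [-0.42  0.08  0.18] j [-0.49 -0.3   2.01  0.    1.43 -0.41]
shift [ -0.2   0.7 136.5] turnz -0.05
[[314.89071346 195.84970651]
 [314.83971092 188.0962124 ]]
```

View pics/w3.png

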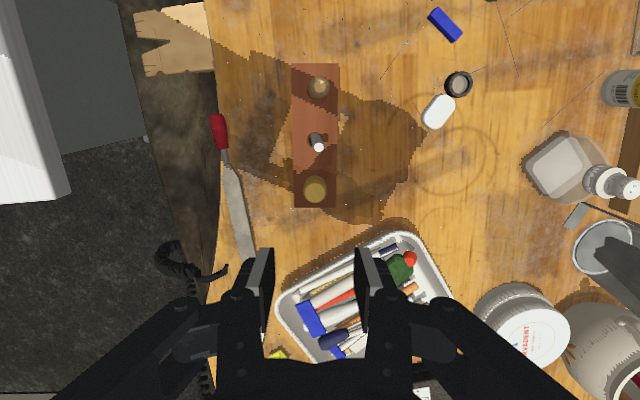

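The brass head's top is at (314,189) and the block spans rows 63–207. My estimate projects about 6 px lower, so I'll correct it.

```bash
python3 - <<'E'
from h import *
f=dict(np.load("w3.npz")); im=cv2.imread("pics/w3.png"); hsv=cv2.cvtColor(im,cv2.COLOR_BGR2HSV)
print(hsv[189,314],hsv[205,314],hsv[165,300])
m=((abs(hsv[...,0].astype(int)-hsv[189,314][0])<8)&(hsv[...,1]>90)).astype(np.uint8)
m=((hsv[...,0]>19)&(hsv[...,0]<34)&(hsv[...,1]>90)).astype(np.uint8)
c,_,st=blob(m,(294,170,40,38)); print(c,st,onz(f,c,.066).round(4))
print("pin",onz(f,(314.5,189),.068).round(4))
for p in((292,63),(339,64),(338,208),(292,206)): print("blk",onz(f,p,.044).round(4))
print(onz(f,(318.5,86),.1).round(4),onz(f,(317,145),.092).round(4))
E
```

```text
[ 21 149 151] [ 10 151  83] [ 11 151 149]
[314.53846154 189.17671518] [304 176  22  27 481] [ 0.4445 -0.1501  0.066 ]
pin [ 0.4445 -0.1493  0.068 ]
blk [ 0.4339 -0.0456  0.044 ]
blk [ 0.4729 -0.0495  0.044 ]
blk [ 0.465 -0.177  0.044]
blk [ 0.4212 -0.1715  0.044 ]
[ 0.4537 -0.0672  0.1   ] [ 0.4496 -0.1084  0.092 ]
```

Call:
servo_tool --moves '[[[1.8,0.7,40,0,0,0,40],[0,0,40,0,0,0,40],[0,0,30,0,0,0,40],[0,0,15,0,0,0,40],[0,0,11,0,0,0,40],[0,0,0,0,0,0,40],[0,0,0,0,0,0,18],[0,0,0,0,0,0,18],[0,0,0,0,0,0,15],[0,0,0,0,0,0,15],[0,0,0,0,0,0,15]]]'

```text
time: 15.12
tool_pos: [0.4459, -0.1538, 0.0637]
tool_rot: [0.001, 0.734, 0.679, 0.0]
contact_force: [-1.4, 0.5, 6.4]
gripper_width: 0.203
grasp_force: 58.6
```

```bash
python3 plan.py .4447 -.153 .061 85.5
```

```text
t 15.12 tcp [ 0.4459 -0.1538  0.0637] yaw 85.56 tilt [ 0.0017 -0.001 ] F [-1.39  0.45  6.41] j [-0.49 -0.13  2.11 -0.    1.16 -0.41]
shift [ 0.7 -1.2  2.7] turnz 0.06
```

Call:
servo_tool --moves '[[[0,0,-2,0,0,0,15],[0,0,-5,0,0,0,15],[0,0,-15,0,0,0,15],[0,0,-25,0,0,0,15],[0,0,-40,0,0,0,15],[0,0,-40,0,0,0,15],[0,0,-10,0,0,0,15],[0,0,0,0,0,0,15]]]'

```text
time: 16.12
tool_pos: [0.4452, -0.1533, 0.1997]
tool_rot: [0.0, 0.734, 0.679, 0.0]
contact_force: [-0.1, -0.7, -2.1]
gripper_width: 0.202
grasp_force: 58.8
```

```bash
python3 plan.py .536 .281 .20 85.5; python3 - <<'E'
from h import *
f=grab("wrist"); np.savez("w4.npz",eye=f["eye"],R=f["R"],K=f["K"],k=f["k"]); cv2.imwrite("pics/w4.png",f["image"])
a=cv2.resize(f["image"][130:290,220:420],(500,400),interpolation=cv2.INTER_CUBIC)
S=grab("scene");np.savez("s4.npz",eye=S["eye"],R=S["R"],K=S["K"],k=S["k"]);cv2.imwrite("pics/s4.png",S["image"]); D=grab("side");cv2.imwrite("pics/d4.png",D["image"]);np.savez("d4.npz",eye=D["eye"],R=D["R"],K=D["K"],k=D["k"])
T=manip.state()["tool_pos"]
def crop(F):
    u,v=proj(F,[T+[0,0,-.02]])[0].astype(int); print(u,v)
    return cv2.resize(F["image"][v-40:v+40,u-30:u+30],(300,400),interpolation=cv2.INTER_CUBIC)
b=crop(S);c=crop(D)
cv2.imwrite("pics/c4.png",np.hstack([a[:, :500],b])); cv2.imwrite("pics/c4d.png",c)
E
```

```text
t 16.12 tcp [ 0.4452 -0.1533  0.1997] yaw 85.56 tilt [ 0.0009 -0.0005] F [-0.11 -0.72 -2.07] j [-0.49 -0.3   2.01  0.    1.43 -0.41]
shift [ 4.401e+02  5.690e+01 -4.000e-01] turnz 0.06
409 107
247 215
```

View pics/c4.png

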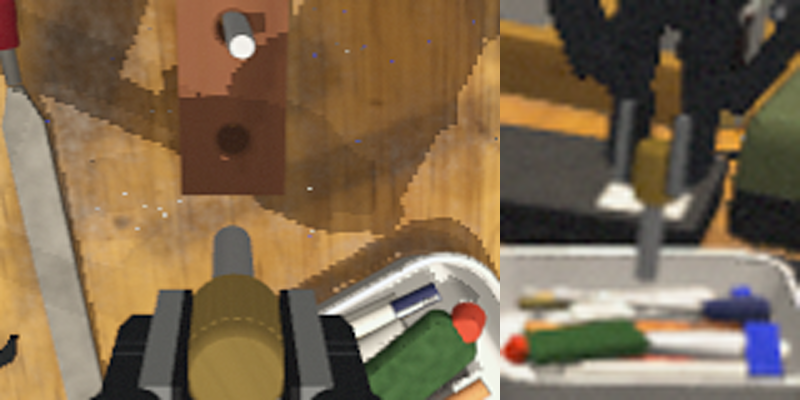

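The pin is held straight between the pads, its axis at crop column 234 in the wrist view. The hole is left empty and the punch is in place. Next I carry it above the bush, moving along y first to clear the lamp.

Call:
servo_tool --moves '[[[20,0,0,0,0,0,15],[40,0,0,0,0,0,15],[48,0,0,0,0,0,15],[48,0,0,0,0,0,15],[48,0,0,0,0,0,15],[48,0,0,0,0,0,15],[48,0,0,0,0,0,15],[48,0,0,0,0,0,15],[46,5,0,0,0,0,15],[26,16,0,0,0,0,15],[14,18,0,0,0,0,15],[6,18,0,0,0,0,15]]]'

```text
time: 17.77
tool_pos: [0.5354, 0.2816, 0.1967]
tool_rot: [-0.001, 0.733, 0.68, -0.002]
contact_force: [-0.1, -0.6, -1.1]
gripper_width: 0.199
grasp_force: 58.8
```

Call:
servo_tool --moves '[[[0,0,20,0,0,0,15],[0,0,20,0,0,0,15],[0,0,10,0,0,0,15],[0,0,5,0,0,0,15],[0,0,0,0,0,0,15],[0,0,0,0,0,0,15]]]'

```text
time: 18.52
tool_pos: [0.5364, 0.2811, 0.1453]
tool_rot: [0.0, 0.734, 0.679, 0.001]
contact_force: [0.6, -0.5, -1.1]
gripper_width: 0.203
grasp_force: 58.8
```

```bash
python3 plan.py .536 .281 .142 85.5; python3 - <<'E'
from h import *
g=dict(np.load("w4.npz"))
p=onz(g,(313.2,220.6),.141); print("tip far edge rel TCP",(1e3*(p-[.4452,-.1533,.1997])).round(1))
f=grab("wrist"); np.savez("w5.npz",eye=f["eye"],R=f["R"],K=f["K"],k=f["k"]); cv2.imwrite("pics/w5.png",f["image"])
cv2.imwrite("pics/c5.png",cv2.resize(f["image"][110:290,200:440],(800,600),interpolation=cv2.INTER_CUBIC))
E
```

```text
t 18.52 tcp [0.5364 0.2811 0.1453] yaw 85.56 tilt [0.0016 0.0006] F [ 0.65 -0.48 -1.07] j [0.36 0.09 1.75 0.   1.3  0.44]
shift [-0.2 -0.4  3.3] turnz 0.06
tip far edge rel TCP [ -0.1   5.1 -58.7]
```

View pics/c5.png

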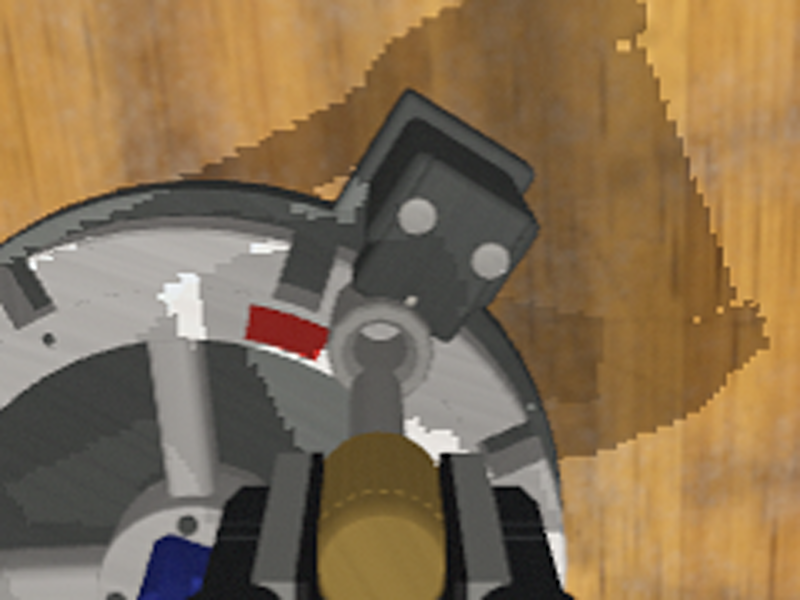

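The pin tip hangs over the bush. The bush's outer circle is centred at crop (381,349), or image (314.3,214.5), and the shank is at crop column 378. I'll work out the offset.

```bash
python3 - <<'E'
from h import *
f=dict(np.load("w5.npz")); im=cv2.imread("pics/w5.png")
b=onz(f,(314.3,214.5),.068); T=np.array([.5364,.2811,.1453]); print("bush",b.round(4),"rel tcp mm",(1e3*(b-T)).round(1))
# outer circle of bush at that place, pixel extents to compare
a=np.linspace(0,2*np.pi,73)[:-1]
for c in(b[:2],[.536,.281],[.5365,.2825]):
    q=proj(f,[[c[0]+.011*np.cos(t),c[1]+.011*np.sin(t),.068] for t in a]); q=(q-[200,110])*3.333
    print(np.round(c,4),"extent crop",q.min(0).round(0),q.max(0).round(0))
q=proj(f,[[T[0]+.005*np.cos(t),T[1]+.005*np.sin(t),T[2]-.0587] for t in a]); q=(q-[200,110])*3.333
print("tip crop",q.min(0).round(0),q.max(0).round(0))
E
```

```text
bush [0.5369 0.2833 0.068 ] rel tcp mm [  0.5   2.2 -77.3]
[0.5369 0.2833] extent crop [329. 299.] [433. 396.]
[0.536 0.281] extent crop [326. 310.] [430. 406.]
[0.5365 0.2825] extent crop [327. 303.] [431. 400.]
tip crop [354. 370.] [405. 417.]
```

Call:
servo_tool --moves '[[[2.0,0.8,0,0,0,0,15],[0,0,6,0,0,0,15],[0,0,6,0,0,0,15],[0,0,4,0,0,0,15],[0,0,3,0,0,0,15],[0,0,3,0,0,0,15],[0,0,0,0,0,0,15],[0,0,0,0,0,0,15]]]'

```text
time: 19.58
tool_pos: [0.5369, 0.2827, 0.1222]
tool_rot: [0.0, 0.734, 0.679, -0.0]
contact_force: [0.8, -0.9, -0.9]
gripper_width: 0.201
grasp_force: 58.8
```

```bash
python3 plan.py .537 .283 .0987 85.5
```

```text
t 19.57 tcp [0.5369 0.2827 0.1222] yaw 85.56 tilt [-0.0001 -0.0004] F [ 0.81 -0.89 -0.9 ] j [ 0.36  0.12  1.76 -0.    1.27  0.44]
shift [ 0.3  0.1 23.5] turnz 0.06
```

Call:
servo_tool --moves '[[[0,0,2,0,0,0,15],[0,0,2,0,0,0,15],[0,0,2,0,0,0,15],[0,0,0,0,0,0,15]]]'

```text
time: 20.08
tool_pos: [0.5369, 0.2828, 0.1161]
tool_rot: [0.0, 0.734, 0.679, -0.0]
contact_force: [-0.1, -1.9, -1.5]
gripper_width: 0.2
grasp_force: 58.8
```

Call:
servo_tool --moves '[[[0,0,2,0,0,0,15],[0,0,2,0,0,0,15],[0,0,2,0,0,0,15],[0,0,0,0,0,0,15]]]'

```text
time: 20.58
tool_pos: [0.5368, 0.2828, 0.1099]
tool_rot: [0.0, 0.734, 0.679, -0.0]
contact_force: [0.2, -1.5, -0.7]
gripper_width: 0.201
grasp_force: 58.8
```

Call:
servo_tool --moves '[[[-0.1,0,2,0,0,0,15],[0,0,2,0,0,0,15],[0,0,2,0,0,0,15],[0,0,1.5,0,0,0,15],[0,0,0,0,0,0,15]]]'

```text
time: 21.2
tool_pos: [0.5368, 0.2827, 0.1025]
tool_rot: [-0.0, 0.734, 0.679, -0.0]
contact_force: [0.3, -3.2, -0.6]
gripper_width: 0.201
grasp_force: 58.8
```

Call:
servo_tool --moves '[[[0,0,1,0,0,0,15],[0,0,0.7,0,0,0,15],[0,0,0.5,0,0,0,15],[0,0,0,0,0,0,15]]]'

```text
time: 21.7
tool_pos: [0.5369, 0.2828, 0.1006]
tool_rot: [0.0, 0.734, 0.679, -0.0]
contact_force: [1.0, -2.3, -0.1]
gripper_width: 0.204
grasp_force: 59.0
```

Call:
servo_tool --moves '[[[-0.6,0,0.6,0,0,0,15],[0,0,0.6,0,0,0,15],[0,0,0,0,0,0,15],[0,0,0,0,0,0,15]]]'

```text
time: 22.2
tool_pos: [0.5367, 0.2823, 0.0992]
tool_rot: [-0.0, 0.734, 0.679, -0.0]
contact_force: [0.5, -1.3, -0.9]
gripper_width: 0.197
grasp_force: 58.9
```

```bash
python3 plan.py .537 .283 .0987 85.5; python3 ang.py
```

```text
t 22.2 tcp [0.5367 0.2823 0.0992] yaw 85.57 tilt [-0.0002  0.0002] F [ 0.53 -1.28 -0.91] j [0.36 0.14 1.77 0.   1.23 0.44]
shift [0.7 0.2 0.5] turnz 0.07
tool about wheel: r 0.0894 ang 54.02 yaw 85.57 z 0.0992 F [ 0.53 -1.28 -0.91] T [-0.241 -0.097 -0.007] t 22.2
scene red r 0.0732 ang 65.48 n 34
side red r 0.0707 ang 62.56 n 3
```

Call:
servo_tool --moves '[[[-0.2,0,0.4,0,0,0,15],[0,0,0.3,0,0,0,15],[0,0,0,0,0,0,15]]]'

```text
time: 22.68
tool_pos: [0.5367, 0.2821, 0.0987]
tool_rot: [-0.0, 0.734, 0.679, 0.0]
contact_force: [0.6, 1.3, 0.2]
gripper_width: 0.203
grasp_force: 58.9
```

Call:
servo_tool --moves '[[[0,0,0,0,0,0,21],[0,0,0,0,0,0,26],[0,0,0,0,0,0,34],[0,0,0,0,0,0,34],[0,0,-5,0,0,0,34],[0,0,-15,0,0,0,34],[0,0,-30,0,0,0,34],[0,0,-40,0,0,0,34],[0,0,-15,0,0,0,34],[0,0,0,0,0,0,24]]]'

```text
time: 23.92
tool_pos: [0.5376, 0.2823, 0.2055]
tool_rot: [0.001, 0.734, 0.679, 0.002]
contact_force: [-0.8, -0.2, -0.2]
gripper_width: 0.284
grasp_force: 0.0
```

```bash
cat > pinchk.py <<'E'
from h import *
# brass head blob in the fixed views, against predictions for collar 79 mm (on rim) and 68 mm (home)
b=np.array([.5366,.2818])
for n in("scene","side"):
    f=grab(n); hsv=cv2.cvtColor(f["image"],cv2.COLOR_BGR2HSV)
    m=((hsv[...,0]>17)&(hsv[...,0]<34)&(hsv[...,1]>80)).astype(np.uint8)
    p1=proj(f,[[*b,.091],[*b,.103],[*b,.079],[*b,.080]]); u,v=p1[0].astype(int)
    x0,y0=u-9,v-13
    try:
        c,_,st=blob(m,(x0,y0,18,26)); print(n,"head",c.round(1),st,"pred rim",p1[0].round(1),"home",p1[3].round(1))
    except ValueError: print(n,"none",p1.round(1).tolist())
    cv2.imwrite(f"pics/pc_{n}.png",f["image"])
E
python3 pinchk.py; python3 plan.py .434 .2138 .17 -3; python3 ang.py
```

```text
scene head [259.5 240.4] [253 230  13  20 191] pred rim [259.3 240.8] home [260.  245.6]
side head [320.3 148.8] [316 143   9  12  89] pred rim [320.7 148.4] home [320.8 152.3]
t 24.02 tcp [0.5361 0.2817 0.2022] yaw 85.56 tilt [-0.002  -0.0008] F [ 0.14 -0.6  -0.45] j [ 0.36  0.04  1.7  -0.    1.4   0.44]
shift [-75.6 -96.5  32.5] turnz 88.56
tool about wheel: r 0.0886 ang 54.08 yaw 85.56 z 0.2022 F [ 0.14 -0.6  -0.45] T [-0.004 -0.078 -0.05 ] t 24.025
scene red r 0.0732 ang 65.48 n 34
side red r 0.0707 ang 62.56 n 3
```

Call:
servo_tool --moves '[[[-20,-25,0,0,0,0,24],[-20,-25,0,0,0,0,24],[-20,-25,0,0,0,0,24],[-16.9,-22.4,0,0,0,0,24],[0,0,0,0,0,10,24],[0,0,0,0,0,10,24],[0,0,0,0,0,10,24],[0,0,0,0,0,10,24],[0,0,0,0,0,10,24],[0,0,0,0,0,10,24],[0,0,0,0,0,10,24],[0,0,0,0,0,10,24]]]'

```text
time: 25.62
tool_pos: [0.433, 0.2126, 0.202]
tool_rot: [0.0, 0.999, 0.046, -0.001]
contact_force: [0.2, -0.4, -0.2]
gripper_width: 0.279
grasp_force: 0.0
```

Call:
servo_tool --moves '[[[0,0,0,0,0,8,24],[0,0,40,0,0,0,24],[0,0,30,0,0,0,24],[0,0,25,0,0,0,24],[0,0,0,0,0,0,24],[0,0,0,0,0,0,24]]]'

```text
time: 26.38
tool_pos: [0.434, 0.213, 0.1091]
tool_rot: [-0.0, 1.0, -0.021, 0.0]
contact_force: [0.3, -0.3, 0.9]
gripper_width: 0.279
grasp_force: 0.0
```

```bash
python3 plan.py .433 .2126 .0455 -2.43; python3 ang.py
```

```text
t 26.38 tcp [0.434  0.213  0.1091] yaw -2.44 tilt [0.0002 0.0001] F [ 0.28 -0.27  0.87] j [ 0.3  -0.17  2.06  0.    1.25  1.92]
shift [-1.   0.4 63.6] turnz -0.01
tool about wheel: r 0.0503 ang 176.63 yaw -2.44 z 0.1091 F [ 0.28 -0.27  0.87] T [ 0.016 -0.032 -0.031] t 26.375
scene red r 0.0734 ang 65.49 n 35
side red r 0.0707 ang 62.56 n 3
```

Call:
servo_tool --moves '[[[-1,0.4,25,0,0,0,24],[0,0,17,0,0,0,24],[0,0,10,0,0,0,24],[0,0,6,0,0,0,24],[0,0,5,0,0,0,24],[0,0,0,0,0,0,24],[0,0,0,0,0,0,18],[0,0,0,0,0,0,18]]]'

```text
time: 27.48
tool_pos: [0.433, 0.2126, 0.0461]
tool_rot: [-0.0, 1.0, -0.021, 0.0]
contact_force: [-0.1, -0.4, -0.3]
gripper_width: 0.213
grasp_force: 0.0
```

Call:
servo_tool --moves '[[[0,-0.45,0,0,0,0.5,18],[0,-0.45,0,0,0,0.5,18],[0,-0.45,0,0,0,0.5,18],[0,-0.45,0,0,0,0.5,18],[0,-0.45,0,0,0,0.5,18],[0,-0.45,0,0,0,0.5,18],[0,-0.45,0,0,0,0.5,18],[0,-0.45,0,0,0,0.5,18]]]'

```text
time: 28.48
tool_pos: [0.433, 0.216, 0.0457]
tool_rot: [0.0, 0.998, -0.056, 0.0]
contact_force: [-0.2, -0.6, 0.1]
gripper_width: 0.209
grasp_force: 0.5
```

```bash
python3 ang.py; python3 pinchk.py
```

```text
tool about wheel: r 0.0515 ang 173.31 yaw -6.47 z 0.0457 F [-0.21 -0.6   0.13] T [-0.141  0.011  0.046] t 28.475
scene red r 0.0736 ang 63.15 n 35
side red r 0.0707 ang 62.56 n 3
scene head [258.  240.2] [250 228  16  22 234] pred rim [259.3 240.8] home [260.  245.6]
side head [320.8 148.6] [317 143   9  12  92] pred rim [320.7 148.4] home [320.8 152.3]
```

Call:
servo_tool --moves '[[[0,-0.35,0,0,0,0.4,18],[0,-0.35,0,0,0,0.4,18],[0,-0.35,0,0,0,0.4,18],[0,-0.35,0,0,0,0.4,18],[0,-0.35,0,0,0,0.4,18],[0,-0.35,0,0,0,0.4,18],[0,-0.35,0,0,0,0.4,18],[0,-0.35,0,0,0,0.4,18],[0,-0.35,0,0,0,0.4,18],[0,-0.35,0,0,0,0.4,18]]]'

```text
time: 29.92
tool_pos: [0.4335, 0.2196, 0.0457]
tool_rot: [-0.0, 0.996, -0.091, -0.0]
contact_force: [0.5, -0.6, -0.3]
gripper_width: 0.212
grasp_force: 0.5
```

```bash
python3 ang.py; python3 pinchk.py
```

```text
tool about wheel: r 0.0516 ang 169.29 yaw -10.46 z 0.0457 F [ 0.48 -0.58 -0.26] T [-0.155 -0.02   0.052] t 29.925
scene red r 0.0736 ang 59.39 n 34
side red r 0.0707 ang 62.56 n 3
scene head [258.1 240.2] [250 228  16  22 237] pred rim [259.3 240.8] home [260.  245.6]
side head [320.8 148.8] [317 143   9  13  89] pred rim [320.7 148.4] home [320.8 152.3]
```

Call:
servo_tool --moves '[[[0,-0.3,0,0,0,0.3,18],[0,-0.3,0,0,0,0.3,18],[0,-0.3,0,0,0,0.3,18],[0,-0.3,0,0,0,0.3,18],[0,-0.3,0,0,0,0.3,18],[0,-0.3,0,0,0,0.3,18],[0,-0.3,0,0,0,0.3,18]]]'

```text
time: 31.0
tool_pos: [0.4339, 0.2216, 0.0457]
tool_rot: [0.0, 0.994, -0.109, -0.0]
contact_force: [-0.1, -1.8, -0.4]
gripper_width: 0.21
grasp_force: 0.6
```

```bash
python3 ang.py; python3 pinchk.py
```

```text
tool about wheel: r 0.0516 ang 166.98 yaw -12.56 z 0.0457 F [-0.12 -1.81 -0.35] T [-0.258  0.037  0.002] t 31.0
scene red r 0.0734 ang 57.52 n 33
side red r 0.0713 ang 61.65 n 2
scene head [258.3 240.6] [250 229  16  21 238] pred rim [259.3 240.8] home [260.  245.6]
side head [320.  148.4] [316 143   9  12  94] pred rim [320.7 148.4] home [320.8 152.3]
```

Call:
servo_tool --moves '[[[0,-0.22,0,0,0,0.25,18],[0,-0.22,0,0,0,0.25,18],[0,-0.22,0,0,0,0.25,18],[0,-0.22,0,0,0,0.25,18]]]'

```text
time: 31.7
tool_pos: [0.4341, 0.2225, 0.0457]
tool_rot: [0.0, 0.993, -0.118, -0.0]
contact_force: [-0.8, -0.1, -0.5]
gripper_width: 0.211
grasp_force: 0.3
```

```bash
python3 ang.py; python3 pinchk.py
```

```text
tool about wheel: r 0.0516 ang 166.00 yaw -13.56 z 0.0457 F [-0.84 -0.12 -0.5 ] T [-0.168  0.017 -0.042] t 31.7
scene red r 0.0733 ang 56.43 n 32
side red r 0.0717 ang 53.08 n 3
scene head [258.7 241.3] [250 228  17  23 251] pred rim [259.3 240.8] home [260.  245.6]
side head [319.  148.5] [315 143   9  12  95] pred rim [320.7 148.4] home [320.8 152.3]
```

Call:
servo_tool --moves '[[[0,-0.2,0,0,0,0.2,18],[0,-0.2,0,0,0,0.2,18],[0,-0.2,0,0,0,0.2,18]]]'

```text
time: 32.28
tool_pos: [0.4343, 0.2231, 0.0457]
tool_rot: [0.0, 0.992, -0.123, -0.0]
contact_force: [0.1, -1.5, -0.7]
gripper_width: 0.206
grasp_force: 0.3
```

```bash
python3 ang.py; python3 pinchk.py
```

```text
tool about wheel: r 0.0516 ang 165.34 yaw -14.15 z 0.0457 F [ 0.13 -1.52 -0.68] T [-0.116  0.039 -0.023] t 32.275
scene red r 0.0734 ang 55.77 n 31
side red r 0.0717 ang 53.08 n 3
scene head [258.8 241.5] [250 228  17  23 250] pred rim [259.3 240.8] home [260.  245.6]
side head [319.1 148.4] [315 143   9  12  94] pred rim [320.7 148.4] home [320.8 152.3]
```

Call:
servo_tool --moves '[[[0,-0.2,0,0,0,0.2,18],[0,-0.2,0,0,0,0.2,18],[0,-0.2,0,0,0,0.2,18]]]'

```text
time: 32.85
tool_pos: [0.4344, 0.2236, 0.0457]
tool_rot: [0.0, 0.992, -0.128, -0.0]
contact_force: [-0.2, -0.5, -0.6]
gripper_width: 0.21
grasp_force: 0.3
```

```bash
python3 ang.py; python3 pinchk.py
```

```text
tool about wheel: r 0.0516 ang 164.68 yaw -14.75 z 0.0457 F [-0.23 -0.5  -0.57] T [-0.105  0.078 -0.043] t 32.85
scene red r 0.0733 ang 55.34 n 29
side red r 0.0711 ang 51.96 n 4
scene head [258.8 241.5] [250 228  17  23 250] pred rim [259.3 240.8] home [260.  245.6]
side head [319.1 148.5] [315 143   9  12  95] pred rim [320.7 148.4] home [320.8 152.3]
```

Call:
servo_tool --moves '[[[0,-0.2,0,0,0,0.2,18],[0,-0.2,0,0,0,0.2,18],[0,-0.2,0,0,0,0.2,18]]]'

```text
time: 33.42
tool_pos: [0.4346, 0.2242, 0.0457]
tool_rot: [-0.0, 0.991, -0.134, -0.0]
contact_force: [-0.6, -0.3, -0.3]
gripper_width: 0.209
grasp_force: 0.3
```

```bash
python3 ang.py; python3 pinchk.py
```

```text
tool about wheel: r 0.0516 ang 163.98 yaw -15.35 z 0.0457 F [-0.61 -0.26 -0.34] T [-0.057  0.075 -0.   ] t 33.425
scene red r 0.0733 ang 54.88 n 29
side red r 0.0718 ang 51.56 n 5
scene head [258.9 241.5] [250 228  17  23 249] pred rim [259.3 240.8] home [260.  245.6]
side head [319.1 148.6] [315 143   9  12  93] pred rim [320.7 148.4] home [320.8 152.3]
```

Call:
servo_tool --moves '[[[0,-0.2,0,0,0,0.2,18],[0,-0.2,0,0,0,0.2,18],[0,-0.2,0,0,0,0.2,18]]]'

```text
time: 34.0
tool_pos: [0.4347, 0.2248, 0.0457]
tool_rot: [-0.0, 0.99, -0.139, -0.0]
contact_force: [-0.5, -0.3, 0.9]
gripper_width: 0.21
grasp_force: 0.3
```

```bash
python3 ang.py; python3 pinchk.py
```

```text
tool about wheel: r 0.0517 ang 163.34 yaw -15.95 z 0.0457 F [-0.51 -0.28  0.86] T [-0.067  0.07  -0.028] t 34.0
scene red r 0.0732 ang 54.16 n 30
side red r 0.0717 ang 50.80 n 6
scene head [258.9 241.5] [250 228  17  23 250] pred rim [259.3 240.8] home [260.  245.6]
side head [319.1 148.5] [315 143   9  12  94] pred rim [320.7 148.4] home [320.8 152.3]
```

Call:
servo_tool --moves '[[[0,-0.2,0,0,0,0.2,18],[0,-0.2,0,0,0,0.2,18],[0,-0.2,0,0,0,0.2,18]]]'

```text
time: 34.58
tool_pos: [0.4349, 0.2254, 0.0457]
tool_rot: [0.0, 0.99, -0.144, -0.0]
contact_force: [-1.2, 0.8, 0.6]
gripper_width: 0.212
grasp_force: 0.3
```

```bash
python3 ang.py; python3 pinchk.py
```

```text
tool about wheel: r 0.0517 ang 162.66 yaw -16.55 z 0.0457 F [-1.2   0.81  0.62] T [-0.111  0.114  0.027] t 34.575
scene red r 0.0732 ang 53.72 n 28
side red r 0.0717 ang 50.80 n 6
scene head [258.8 241.5] [250 228  17  24 253] pred rim [259.3 240.8] home [260.  245.6]
side head [319.1 148.8] [315 143  10  12  91] pred rim [320.7 148.4] home [320.8 152.3]
```

Call:
servo_tool --moves '[[[0,-0.15,0,0,0,0.2,18],[0,-0.15,0,0,0,0.2,18],[0,-0.15,0,0,0,0.2,18]]]'

```text
time: 35.15
tool_pos: [0.4351, 0.2258, 0.0457]
tool_rot: [-0.0, 0.989, -0.149, 0.0]
contact_force: [0.2, -0.5, -0.3]
gripper_width: 0.213
grasp_force: 0.2
```

```bash
python3 ang.py; python3 pinchk.py
```

```text
tool about wheel: r 0.0516 ang 162.13 yaw -17.15 z 0.0457 F [ 0.16 -0.48 -0.32] T [-0.037  0.009  0.024] t 35.15
scene red r 0.0729 ang 53.20 n 28
side red r 0.0718 ang 50.04 n 7
scene head [258.6 242.6] [250 228  17  25 266] pred rim [259.3 240.8] home [260.  245.6]
side head [320.4 152.6] [317 147   8  12  85] pred rim [320.7 148.4] home [320.8 152.3]
```

The side view puts the head at row 152.6, against 152.3 predicted for home, so the pin has dropped. Now I rock the wheel lightly to find the clockwise stop.

Call:
servo_tool --moves '[[[0,-0.2,0,0,0,0.2,18],[0,-0.2,0,0,0,0.2,18],[0,-0.2,0,0,0,0.2,18],[0,-0.2,0,0,0,0.2,18],[0,-0.2,0,0,0,0.2,18]]]'

```text
time: 35.98
tool_pos: [0.4353, 0.2267, 0.0457]
tool_rot: [0.0, 0.987, -0.158, 0.0]
contact_force: [-0.4, -1.1, 0.1]
gripper_width: 0.208
grasp_force: 0.3
```

```bash
cat > feel.py <<'E'
from h import *
import time
C=np.array([.4842,.210]); s=manip.state(); R=q2R(s["tool_rot"]); d=s["tool_pos"][:2]-C
F=R.T@s["contact_force"]; print("ang %.2f rad %.4f  tool F"%(np.degrees(np.arctan2(d[1],d[0])),np.arctan2(d[1],d[0])),F.round(2),"t",s["time"])
E
python3 feel.py; python3 ang.py; python3 pinchk.py
```

```text
ang 161.09 rad 2.8115  tool F [-0.03  1.12 -0.14] t 35.975
tool about wheel: r 0.0516 ang 161.09 yaw -18.15 z 0.0457 F [-0.38 -1.05  0.14] T [-0.121  0.019  0.   ] t 35.975
scene red r 0.0729 ang 51.27 n 28
side red r 0.0718 ang 50.04 n 7
scene head [258.6 242.5] [250 228  17  25 261] pred rim [259.3 240.8] home [260.  245.6]
side head [320.3 152.4] [316 147   9  12  88] pred rim [320.7 148.4] home [320.8 152.3]
```

Call:
servo_tool --moves '[[[0,-0.2,0,0,0,0.2,18],[0,-0.2,0,0,0,0.2,18],[0,-0.2,0,0,0,0.2,18],[0,-0.2,0,0,0,0.2,18]]]'

```text
time: 36.67
tool_pos: [0.4355, 0.2271, 0.0457]
tool_rot: [0.001, 0.986, -0.165, -0.0]
contact_force: [0.3, -4.4, 1.5]
gripper_width: 0.211
grasp_force: 2.1
```

```bash
python3 feel.py; python3 ang.py
```

```text
ang 160.68 rad 2.8043  tool F [ 1.72  4.11 -1.49] t 36.675
tool about wheel: r 0.0516 ang 160.68 yaw -18.94 z 0.0457 F [ 0.3  -4.44  1.5 ] T [-0.735  0.12  -0.014] t 36.675
scene red r 0.0728 ang 51.46 n 27
side red r 0.0718 ang 50.04 n 7
```

Call:
servo_tool --moves '[[[0,-0.15,0,0,0,0.15,18],[0,-0.15,0,0,0,0.15,18],[0,-0.15,0,0,0,0.15,18]]]'

```text
time: 37.15
tool_pos: [0.4356, 0.2272, 0.0456]
tool_rot: [0.001, 0.986, -0.168, -0.0]
contact_force: [0.2, -7.1, 1.9]
gripper_width: 0.213
grasp_force: 3.3
```

```bash
python3 feel.py; python3 ang.py
```

```text
ang 160.50 rad 2.8013  tool F [ 2.52  6.6  -1.92] t 37.15
tool about wheel: r 0.0516 ang 160.50 yaw -19.37 z 0.0456 F [ 0.19 -7.06  1.93] T [-1.116  0.147  0.098] t 37.15
scene red r 0.0728 ang 51.46 n 27
side red r 0.0718 ang 50.04 n 7
```

Clockwise stop found at about 161.0° tool angle. Next I rock back the other way.

Call:
servo_tool --moves '[[[0,0.6,0,0,0,-0.6,18],[0,0.6,0,0,0,-0.6,18],[0,0.6,0,0,0,-0.6,18],[0,0.6,0,0,0,-0.6,18],[0,0.6,0,0,0,-0.6,18],[0,0.6,0,0,0,-0.6,18],[0,0.6,0,0,0,-0.6,18],[0,0.6,0,0,0,-0.6,18],[0,0.6,0,0,0,-0.6,18],[0,0.4,0,0,0,-0.5,18],[0,0.3,0,0,0,-0.4,18],[0,0.2,0,0,0,-0.2,18]]]'

```text
time: 38.75
tool_pos: [0.4339, 0.2219, 0.0457]
tool_rot: [0.0, 0.994, -0.112, 0.0]
contact_force: [1.1, 0.6, 0.1]
gripper_width: 0.212
grasp_force: 0.0
```

```bash
python3 feel.py; python3 ang.py
```

```text
ang 166.67 rad 2.9089  tool F [ 0.98 -0.86 -0.09] t 38.75
tool about wheel: r 0.0517 ang 166.67 yaw -12.87 z 0.0457 F [1.15 0.62 0.09] T [ 0.073 -0.005 -0.028] t 38.75
scene red r 0.0729 ang 52.67 n 28
side red r 0.0718 ang 50.04 n 7
```

Call:
servo_tool --moves '[[[0,0.2,0,0,0,-0.2,18],[0,0.2,0,0,0,-0.2,18],[0,0.2,0,0,0,-0.2,18],[0,0.2,0,0,0,-0.2,18]]]'

```text
time: 39.35
tool_pos: [0.4338, 0.2212, 0.0457]
tool_rot: [-0.0, 0.994, -0.105, 0.0]
contact_force: [0.2, 0.7, -0.3]
gripper_width: 0.208
grasp_force: 0.1
```

```bash
python3 feel.py; python3 ang.py
```

```text
ang 167.50 rad 2.9235  tool F [ 0.06 -0.73  0.32] t 39.35
tool about wheel: r 0.0517 ang 167.50 yaw -12.08 z 0.0457 F [ 0.21  0.71 -0.32] T [0.034 0.024 0.022] t 39.35
scene red r 0.0730 ang 52.96 n 27
side red r 0.0718 ang 50.04 n 7
```

Call:
servo_tool --moves '[[[0,0.2,0,0,0,-0.2,18],[0,0.2,0,0,0,-0.2,18],[0,0.2,0,0,0,-0.2,18],[0,0.2,0,0,0,-0.2,18]]]'

```text
time: 39.95
tool_pos: [0.4336, 0.2203, 0.0457]
tool_rot: [-0.0, 0.995, -0.098, -0.0]
contact_force: [0.1, -0.2, 0.2]
gripper_width: 0.212
grasp_force: 0.2
```

```bash
python3 feel.py; python3 ang.py
```

```text
ang 168.46 rad 2.9402  tool F [ 0.15  0.14 -0.25] t 39.95
tool about wheel: r 0.0517 ang 168.46 yaw -11.27 z 0.0457 F [ 0.12 -0.17  0.25] T [ 0.063 -0.034 -0.046] t 39.95
scene red r 0.0732 ang 53.72 n 28
side red r 0.0717 ang 50.80 n 6
```

Call:
servo_tool --moves '[[[0,0.2,0,0,0,-0.2,18],[0,0.2,0,0,0,-0.2,18],[0,0.2,0,0,0,-0.2,18]]]'

```text
time: 40.42
tool_pos: [0.4335, 0.2198, 0.0457]
tool_rot: [-0.0, 0.996, -0.093, 0.0]
contact_force: [0.7, 0.5, -0.2]
gripper_width: 0.213
grasp_force: 0.3
```

```bash
python3 feel.py; python3 ang.py
```

```text
ang 169.06 rad 2.9507  tool F [ 0.59 -0.58  0.2 ] t 40.425
tool about wheel: r 0.0516 ang 169.06 yaw -10.68 z 0.0457 F [ 0.69  0.46 -0.2 ] T [0.122 0.048 0.024] t 40.425
scene red r 0.0732 ang 54.16 n 30
side red r 0.0717 ang 50.80 n 6
```

Call:
servo_tool --moves '[[[0,0.15,0,0,0,-0.15,18],[0,0.15,0,0,0,-0.15,18],[0,0.15,0,0,0,-0.15,18]]]'

```text
time: 40.9
tool_pos: [0.4334, 0.2193, 0.0457]
tool_rot: [-0.0, 0.996, -0.089, -0.0]
contact_force: [-0.5, 1.8, 0.2]
gripper_width: 0.209
grasp_force: 0.4
```

```bash
python3 feel.py; python3 ang.py
```

```text
ang 169.59 rad 2.9600  tool F [-0.85 -1.65 -0.24] t 40.9
tool about wheel: r 0.0517 ang 169.59 yaw -10.22 z 0.0457 F [-0.54  1.77  0.24] T [ 0.134 -0.011  0.018] t 40.9
scene red r 0.0733 ang 54.65 n 28
side red r 0.0718 ang 51.56 n 5
```

Call:
servo_tool --moves '[[[0,0.15,0,0,0,-0.15,18],[0,0.15,0,0,0,-0.15,18],[0,0.15,0,0,0,-0.15,18]]]'

```text
time: 41.38
tool_pos: [0.4333, 0.2189, 0.0457]
tool_rot: [-0.0, 0.996, -0.085, -0.0]
contact_force: [-0.6, 0.7, 0.4]
gripper_width: 0.213
grasp_force: 0.4
```

```bash
python3 feel.py; python3 ang.py; python3 pinchk.py
```

```text
ang 170.12 rad 2.9691  tool F [-0.72 -0.59 -0.43] t 41.375
tool about wheel: r 0.0517 ang 170.12 yaw -9.78 z 0.0457 F [-0.61  0.71  0.43] T [0.097 0.056 0.017] t 41.375
scene red r 0.0733 ang 55.34 n 29
side red r 0.0718 ang 51.56 n 5
scene head [258.6 242.6] [250 228  17  25 257] pred rim [259.3 240.8] home [260.  245.6]
side head [320.9 152.5] [317 147   9  12  87] pred rim [320.7 148.4] home [320.8 152.3]
```

Call:
servo_tool --moves '[[[0,0.15,0,0,0,-0.15,18],[0,0.15,0,0,0,-0.15,18],[0,0.15,0,0,0,-0.15,18]]]'

```text
time: 41.95
tool_pos: [0.4333, 0.2186, 0.0458]
tool_rot: [-0.0, 0.997, -0.081, 0.0]
contact_force: [-0.2, 1.9, -0.4]
gripper_width: 0.214
grasp_force: 1.0
```

```bash
python3 feel.py; python3 ang.py; python3 pinchk.py
```

```text
ang 170.39 rad 2.9738  tool F [-0.47 -1.88  0.36] t 41.95
tool about wheel: r 0.0516 ang 170.39 yaw -9.33 z 0.0458 F [-0.16  1.93 -0.36] T [ 0.324 -0.061 -0.025] t 41.95
scene red r 0.0733 ang 55.34 n 29
side red r 0.0711 ang 51.96 n 4
scene head [258.6 242.6] [250 228  17  25 263] pred rim [259.3 240.8] home [260.  245.6]
side head [320.8 152.4] [317 147   9  12  89] pred rim [320.7 148.4] home [320.8 152.3]
```

Counter-clockwise stop is at about 170.25°. Midway for the wheel is when the pushing finger stands at about 162.7°, so I return there gently.

Call:
servo_tool --moves '[[[0,-0.6,0,0,0,0.6,18],[0,-0.7,0,0,0,0.7,18],[0,-0.7,0,0,0,0.8,18],[0,-0.7,0,0,0,0.8,18],[0,-0.7,0,0,0,0.8,18],[0,-0.6,0,0,0,0.7,18],[0,-0.5,0,0,0,0.6,18],[0,-0.3,0,0,0,0.3,18],[0,-0.3,0,0,0,0.3,18],[0,-0.3,0,0,0,0.3,18],[0,-0.3,0,0,0,0.3,18],[0,-0.3,0,0,0,0.3,18]]]'

```text
time: 43.65
tool_pos: [0.4345, 0.2243, 0.0457]
tool_rot: [0.0, 0.99, -0.138, -0.0]
contact_force: [-0.5, 0.1, 0.7]
gripper_width: 0.207
grasp_force: 0.0
```

```bash
python3 feel.py; python3 ang.py
```

```text
ang 163.95 rad 2.8614  tool F [-0.5   0.02 -0.72] t 43.65
tool about wheel: r 0.0517 ang 163.95 yaw -15.86 z 0.0457 F [-0.49  0.11  0.72] T [-0.031  0.005  0.051] t 43.65
scene red r 0.0733 ang 54.38 n 29
side red r 0.0718 ang 51.56 n 5
```

Call:
servo_tool --moves '[[[0,-0.15,0,0,0,0.15,18],[0,-0.15,0,0,0,0.15,18],[0,-0.15,0,0,0,0.15,18],[0,-0.15,0,0,0,0.15,18],[0,-0.15,0,0,0,0.15,18],[0,-0.15,0,0,0,0.15,18],[0,-0.15,0,0,0,0.15,18],[0,0,0,0,0,0,18],[0,0,0,0,0,0,18]]]'

```text
time: 44.88
tool_pos: [0.4348, 0.2253, 0.0457]
tool_rot: [-0.0, 0.989, -0.147, -0.0]
contact_force: [0.1, -0.1, -0.8]
gripper_width: 0.21
grasp_force: 0.1
```

```bash
python3 feel.py; python3 ang.py
```

```text
ang 162.78 rad 2.8410  tool F [0.14 0.05 0.78] t 44.875
tool about wheel: r 0.0517 ang 162.78 yaw -16.89 z 0.0457 F [ 0.12 -0.09 -0.78] T [-0.013 -0.037  0.008] t 44.875
scene red r 0.0732 ang 53.72 n 28
side red r 0.0717 ang 50.80 n 6
```

The wheel stands midway and unloaded. I'll centre the fingers off the spoke, open them and withdraw.

Call:
servo_tool --moves '[[[0,1.3,0,0,0,0,18],[0,1.3,0,0,0,0,18],[0,0,0,0,0,0,24],[0,0,0,0,0,0,24],[0,0,-6,0,0,0,24],[0,0,-15,0,0,0,24],[0,0,-35,0,0,0,24],[0,0,-45,0,0,0,24],[0,0,-40,0,0,0,24],[0,0,0,0,0,0,24],[0,0,0,0,0,0,24]]]'

```text
time: 46.35
tool_pos: [0.4339, 0.2228, 0.1869]
tool_rot: [-0.0, 0.989, -0.147, 0.0]
contact_force: [0.4, -0.4, -1.2]
gripper_width: 0.282
grasp_force: 0.0
```

```bash
python3 ang.py; python3 pinchk.py; python3 - <<'E'
from h import *
# pin lean: wrist view, brass head top and dark rim; block tools unchanged check in scene vs start
S=grab("scene"); a=cv2.imread("pics/scene0.png").astype(int); d=np.abs(a-S["image"].astype(int)).max(2)
for n,(x,y,w,h) in dict(twz=(260,183,42,30),clamp=(284,165,30,30),loupe=(320,160,36,32),block=(370,145,48,50)).items(): print(n,(d[y:y+h,x:x+w]>50).sum())
E
```

```text
tool about wheel: r 0.0519 ang 165.76 yaw -16.89 z 0.1869 F [ 0.39 -0.39 -1.19] T [-0.009 -0.015  0.013] t 46.35
scene red r 0.0732 ang 53.72 n 28
side red r 0.0717 ang 50.80 n 6
scene head [259.4 243.7] [250 230  17  23 214] pred rim [259.3 240.8] home [260.  245.6]
side head [320.4 152.6] [317 147   8  12  84] pred rim [320.7 148.4] home [320.8 152.3]
twz 0
clamp 346
loupe 890
block 68
```

```bash
python3 - <<'E'
from h import *
D=grab("side"); a=cv2.imread("pics/side0.png").astype(int); d=np.abs(a-D["image"].astype(int)).max(2)
for n,(x,y,w,h) in dict(twz=(333,215,65,16),clamp=(345,222,26,28),loupe=(318,260,36,30),block=(240,225,45,85)).items(): print(n,(d[y:y+h,x:x+w]>50).sum())
s=manip.state(); print(s["time"],s["joint_vel"].round(3).tolist(),proj(grab("scene"),[s["tool_pos"],s["tool_pos"]+[0,0,.12]]))
E
```

```text
twz 0
clamp 0
loupe 0
block 123
46.65 [0.0, -0.001, -0.006, -0.001, 0.001, -0.001] [[330.15263263 195.89694567]
 [330.62040446 126.23177498]]
```

Nothing else on the bench moved. The only change in the side view is at the block, where the pin was taken out, and the scene-view differences were the gripper in the way. I'm handing the job in.

```bash
python3 -c "
from plant import manip
print(manip.job_done())"
```

```text
the job is handed in; nothing more can be done
None
```

The job is handed in at about 47 s of the 72 s allowed: the pin dropped by itself into the red-marked notch, the cameras show its head at the home height on the bush, and the wheel was left midway in its play with the robot clear; the hand-in gave no verdict.

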